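# Slide the upright fingerprint kit case home into its vacant rack bay

## Task

One of the three heavy aluminium kit cases has been left standing out on the dusting table. Without grasping, lifting or tipping it, push it with the fingertips low on its bottom section, never on the lid section or handle above the seam, so that it slides upright into the vacant bay of the white rack and stands fully home, square against the back sheet; then take the hand away. Leave the two parked cases and everything else on the table where they are.

Things in the scene. Friction and masses are not known exactly. Their poses are not given: they have to be found in the camera images.
- case: the kit case left out on the table: upright aluminium flight case, dark edge strips, 100 mm deep (its x), 130 mm wide (its y). Bottom section from the table up to the seam at 85 mm: the part to push. Latches on its front (-x) at the seam. 1.8 to 2.7 kg in all, friction 0.5 to 0.7: 9 to 19 N slide it; pushed on a wide face higher than 70 to 95 mm it tips. Origin: centre of its underside; z up
- case_top: lid section of that case, one rigid piece with it: same outline, from the seam at 85 mm up to 215 mm, with a carrying handle on top reaching 253 mm. Not to be pushed or held. Same origin and axes as case (centre of the case's underside)
- bay (a point): vacant bay of the rack: the table point where the centre of the case's underside stands when fully home. x points into the bay, square to the back sheet, whose face is 50 mm further along +x; y runs along the rack. 162 mm clear between its dividers, open above and towards -x. The case goes in with its x along this x. A thin rubbed patch on the table marks it
- rack: fixed white sheet-steel rack of three bays, 166 mm apart along its y; the vacant one may be left, middle or right. Origin on the table at the middle bay's home point, axes as bay. Back sheet 156 mm tall; four dividers 110 mm tall reach from it to 45 mm this side (-x) of the bays' home points, with rolled front edges 10 mm thick, so a home case stands 5 mm proud of them
- parked_a: one of the two parked kit cases, same make and size as the loose one, standing home in its bay; origin at the centre of its underside; must stay
- parked_b: the other parked kit case, as parked_a; must stay
- powder_jar: white powder jar with black cap, 52 mm across, 45 mm tall, standing close in front of parked_a; origin at the centre of its underside; must stay
- flake_jar: amber glass jar with metal cap, 44 mm across, 58 mm tall, standing close in front of parked_b; origin at the centre of its underside; must stay
- tape_roll: roll of lifting tape lying flat, 90 mm across, 25 mm tall, near the robot on the left; must stay
- brush: dusting brush with wooden handle, 190 mm long, lying near the robot; must stay
- loupe: black fingerprint loupe, 48 mm across, 44 mm tall, near the robot on the right; must stay
- spray: blue bottle with red cap, 64 mm across, 170 mm tall, at the far left; must stay

How it is judged:
By the outcome, as a careful person would: the job done as asked, in the order asked, and still so for the second after the job is handed in, with the robot touching nothing.
It also fails if it takes over 72 s, if anything falls off the work surface, if the arm or the gripper's body presses on something with over 40 N, if the wrist force passes 120 N, or if a joint passes its speed limit or range.

## Robot

A 6-joint arm with a two-finger parallel gripper is mounted at the origin on the work surface. World frame = base frame: x ahead of the robot, y to its left, z up, the work surface at z = 0. Lengths are in m, angles in degrees, forces in N, time in s.
With the tool pointing down it reaches from about 0.3 to 0.75 m from the base axis. Payload 8.5 kg.
Tool frame: the origin (TCP) lies between the finger pads; the fingertips stand env.finger_overhang ahead of it and the grasp point (between the pads) lies 2 mm behind it (env.finger_overhang is the distance from the TCP to the fingertips, in m); z points along the fingers, y is the line along which they close (so a half turn about z gives the same grasp; the last joint's range is limited). The gripper opens to 85 mm and grips with 20 to 120 N. Pads are 22 mm wide; open, the fingers measure 114 mm over their backs; the gripper's body (76 mm by 85 mm) begins 54 mm behind the grasp point. The pads swing forward as they close: fully open they stand 13 mm farther back than shut.
Start: joints at [53.153, 21.807, 74.336, -0, 83.858, -12.336], TCP at [0.228, 0.5, 0.248] pointing down, gripper open.
Joint ranges: [-178.18, 178.18], [-50.72, 133.34], [12.68, 142.11], [-81.47, 261.47], [9.98, 163.14], [-165.26, 165.26]. Speed limits (degrees/s): [136.94, 136.94, 180, 180, 180, 180].

## Interface

Orientations are given as a 3x3 rotation matrix whose columns are the frame's x, y, z axes.
In Python, from rig import env gives the robot as it stands. The module is installed in compiled form; this text tells all that it offers.
- The arm moves only by the tool jog_arm, never from a script. Its arguments are lists of equal length, an entry for each row: "hand": the finger opening in m, from 0 to 0.0854; "travel": the shift along the world's x, y, z in m, a list of three; "yaw": the turn about the world's z in rad. A call has exactly 5 rows; each row shifts and turns the commanded pose from where the row before left it; what a row does not reach is not made up. A row lasts 1/8 s, in which the tool goes at most 62.5 mm and 10.7 degrees, less where a joint would pass 70% of its speed; a pose out of reach is approached as far as the arm can. A call is refused whole if a number of a shift passes 0.0625 or a number of a turn 0.188, either way. A call with a gripper value outside its range is refused whole. The fingers move at their own pace and stop on an object; "grip_force" is the grip in N (left out, the last holds). Time passes only in rows, so rows that do not move let the fingers close, or fill a call up. It gives the time, the measured TCP pose, the force, the opening and the grip force at its end, in the units of the state.
- env.observe(): the state, without advancing time (a new reading comes with each control period).
- env.get_image(name): name is "side" or "top" or "wrist"; returns the picture (480x640x3 uint8, red, green, blue); there is no depth.
- env.calibration(name): a dict with "fx", "fy", "cx", "cy" (pixels), "k1" (the pictures are not rectified: a ray, as slopes to the right and down, at radius r is drawn at 1 + k1 r^2 times it, then the intrinsics apply), "position" and "rotation" of the camera in the world; the wrist camera has in their place "hand_eye" (4x4, takes a point from camera to tool coordinates, whose origin is the TCP and whose axes are the flange's). Camera axes: x right, y down, z forward; pixel columns grow to the right and rows downward; lengths in m; the calibration is good to about 2 mm. A picture is of the moment at which its call begins: read the wrist's pose just before it. calibration takes no time and is no camera call.
- env.close_job(): hands the job in; it is judged then, once.
The state is a dict: "time_s": time; "q": joint angles; "qvel": joint speeds; "joint_efforts": joint torques, N m; "position": TCP position; "tool_rot": TCP orientation; "ft_force": force on the tool from outside, world axes, zero at the start; "wrist_torque": the same for the moment, N m; "grip_width": finger opening in m; "gripper_force": force on a finger pad.
Only numpy, scipy, OpenCV 4.12 (cv2) and the standard library are available. Lean on these libraries where they do the work, as an engineer would, in place of code of your own. Each camera call takes 0.05 s, during which the arm holds its last target. There are 200 camera calls.

## Working session

There is one attempt and no reset: what is moved stays moved. The work goes in short steps, Python scripts to look and compute and a tool call to move; the robot and the scene stay as the last step left them, time stands still between calls to the robot, and variables do not carry over. Pictures are saved under pics/ and viewed, at most 10 in all, crops included, and the job is handed in when it is done.

Besides the shell and the picture viewer there is one more tool, called after ">>>" as name(argument=value, ...), one argument or row to a line, values as JSON. jog_arm: Moves the arm, as the interface text tells. Its arguments: {"type":"object","properties":{"hand":{"type":"array"},"travel":{"type":"array"},"yaw":{"type":"array"},"grip_force":{"type":"number"}},"required":["hand","travel","yaw"]}

```bash
mkdir -p pics; python3 - <<'E'
from rig import env
import cv2,numpy as np
for n in("top","side"):
    cv2.imwrite(f"pics/{n}0.png",cv2.cvtColor(env.get_image(n),cv2.COLOR_RGB2BGR)); print(n,env.calibration(n))
print(env.finger_overhang, env.observe())
E
```

```text
top {'fx': 454.34052405361706, 'fy': 454.34052405361706, 'cx': 316.15181744210594, 'cy': 235.2085837573416, 'k1': 0.004426282237454439, 'position': array([0.3476621 , 0.07054644, 1.00797898]), 'rotation': array([[ 0.02450447, -0.9909085 ,  0.13228708],
       [-0.99969302, -0.02380446,  0.00687074],
       [-0.00365925, -0.13241484, -0.99118763]])}
side {'fx': 566.8642942919479, 'fy': 566.8642942919479, 'cx': 320.31121553521444, 'cy': 245.71898616649548, 'k1': -0.07692973727947112, 'position': array([ 0.92292542, -0.06943545,  1.45486437]), 'rotation': array([[ 3.12189690e-01,  8.96670549e-01, -3.13878200e-01],
       [ 9.50019772e-01, -2.94597803e-01,  1.03317797e-01],
       [ 1.74197983e-04, -3.30445247e-01, -9.43825147e-01]])}
0.017 {'time_s': 0.1, 'q': array([ 5.31515853e+01,  2.18391918e+01,  7.43797648e+01,  1.17244659e-04,
        8.38568280e+01, -1.23361412e+01]), 'qvel': array([ 0.05643028, -0.01045776, -0.13229285, -0.05037515,  0.01932399,
        0.08280595]), 'joint_efforts': array([ 4.82659278e-03, -4.49213076e+01, -2.31658745e+01, -1.08814852e-04,
        3.56218639e-03, -5.73024704e-05]), 'position': array([0.22804951, 0.50023577, 0.24775797]), 'tool_rot': array([[-9.09872213e-01,  4.14887846e-01, -7.94845572e-04],
       [ 4.14888510e-01,  9.09871643e-01, -1.05722974e-03],
       [ 2.84575677e-04, -1.29171626e-03, -9.99999125e-01]]), 'ft_force': array([0.00612519, 0.4816561 , 0.20899124]), 'wrist_torque': array([0.02147697, 0.05727557, 0.05461695]), 'gripper_force': 0.0, 'grip_width': 0.08537464370966351}
```

View pics/top0.png

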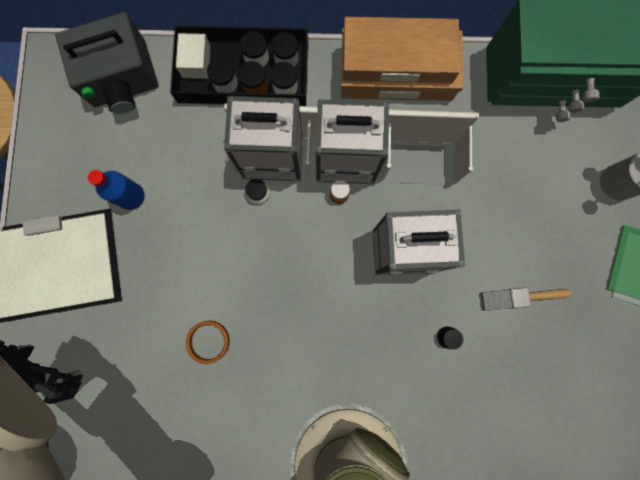

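View pics/side0.png

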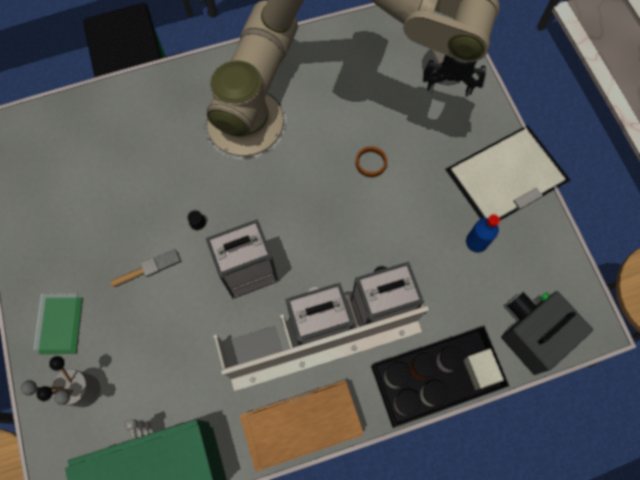

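The top view shows the loose case (lid around 424,238) and the vacant bay to the right (about 425,165). The parked cases are at (265,120) and (352,122), the jars at (257,190) and (340,191), and the loupe at (450,338). The side view shows the loose case lid at (240,245) and the vacant bay at (250,345). Next I'll crop in for the corners.

```bash
python3 - <<'E'
import cv2
a=cv2.imread("pics/top0.png")[90:290,290:490]; cv2.imwrite("pics/topc.png",cv2.resize(a,None,fx=3,fy=3,interpolation=2))
a=cv2.imread("pics/side0.png")[210:400,190:440]; cv2.imwrite("pics/sidec.png",cv2.resize(a,None,fx=3,fy=3,interpolation=2))
E
```

```text
(no output)
```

View pics/topc.png

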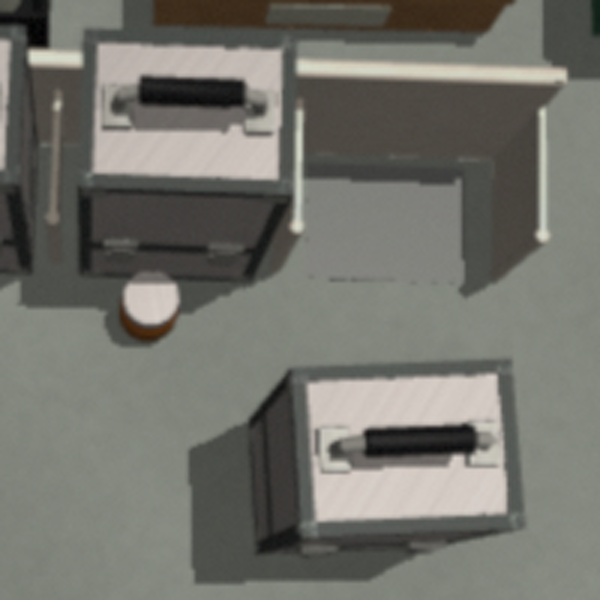

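View pics/sidec.png

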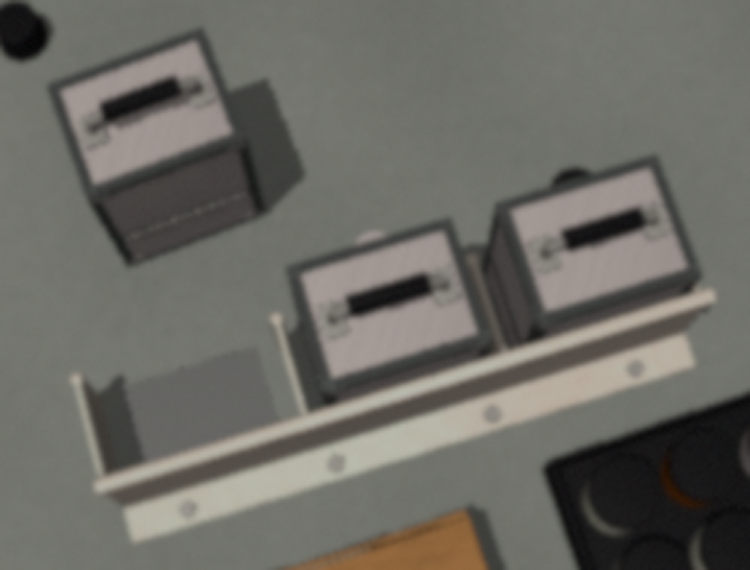

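The crops show the loose case lid corners at top-crop (296,369), (511,362), (522,522) and (299,534), and side-crop (52,87), (202,32), (242,137) and (97,192). The divider tips are at top-crop (297,228) and (542,238).

```bash
cat > h.py <<'E'
from rig import env
import numpy as np, cv2
def P(cam,pts,z,off=(0,0),s=1):
    c=env.calibration(cam); out=[]
    K=np.array([[c["fx"],0,c["cx"]],[0,c["fy"],c["cy"]],[0,0,1]])
    p=np.array(pts,float)/s+np.array(off)
    u=cv2.undistortPoints(p[:,None],K,np.array([c["k1"],0,0,0,0]))[:,0]
    d=np.c_[u,np.ones(len(u))]@c["rotation"].T
    return (c["position"]+d*((z-c["position"][2])/d[:,2])[:,None])[:,:2]
def show(n,X):
    print(n,np.round(X,4).tolist())
def rect(n,X):
    (cx,cy),(w,h),a=cv2.minAreaRect((X*1000).astype(np.float32)); e=[np.linalg.norm(X[i]-X[i-1]) for i in range(4)]
    v=(X[0]-X[1])+(X[3]-X[2]); print(n,"ctr",X.mean(0).round(4),"edges",np.round(e,4),"y-axis yaw",np.degrees(np.arctan2(-v[0],v[1])).round(2))
E
python3 - <<'E'
from h import *
T=dict(off=(290,90),s=3); S=dict(off=(190,210),s=3)
# order: far-left, far-right, near-right, near-left (top cam)
rect("loose T",P("top",[(296,369),(511,362),(522,522),(299,534)],.215,**T))
rect("loose S",P("side",[(242,137),(97,192),(52,87),(202,32)],.215,**S))
rect("mid T",P("top",[(86,32),(297,37),(293,187),(80,182)],.215,**T))
rect("mid S",P("side",[(490,335),(330,388),(290,268),(450,222)],.215,**S))
rect("left S",P("side",[(697,270),(540,322),(500,207),(655,158)],.215,**S))
show("base S",P("side",[(263,212),(130,264)],0,**S))
show("tips T",P("top",[(53,218),(297,228),(542,238)],.11,**T)); show("tips S",P("side",[(277,317),(76,379)],.11,**S))
show("back T",P("top",[(300,65),(566,75)],.156,**T)); show("back S",P("side",[(713,295),(98,487)],.156,**S))
show("jars T top", P("top",[(150,300)],.058,**T)); show("pow",P("top",[(257,187)],.045)); show("loupe",P("top",[(450,336)],.044))
show("brush",P("top",[(482,300),(528,298),(571,293)],.015))
show("patch",P("top",[(308,278),(462,285)],0,**T))
print(env.calibration("wrist"))
E
```

```text
loose T ctr [ 0.4519 -0.1165] edges [0.0973 0.1269 0.0945 0.1298] y-axis yaw 3.87
loose S ctr [ 0.4553 -0.113 ] edges [0.0933 0.1179 0.094  0.1241] y-axis yaw 3.66
mid T ctr [0.6548 0.014 ] edges [0.0948 0.1288 0.0947 0.1281] y-axis yaw -0.1
mid S ctr [0.6566 0.0177] edges [0.0912 0.1242 0.0954 0.1253] y-axis yaw -0.69
left S ctr [0.659 0.182] edges [0.0922 0.1253 0.0928 0.1258] y-axis yaw -0.05
base S [[0.4973, -0.0489], [0.5064, -0.174]]
tips T [[0.6162, 0.0977], [0.613, -0.0679], [0.6099, -0.2334]]
tips S [[0.617, -0.0651], [0.6154, -0.2323]]
back T [[0.7092, -0.0623], [0.7062, -0.2356]]
back S [[0.7174, 0.2634], [0.7106, -0.2322]]
jars T top [[0.5731, 0.0286]]
pow [[0.5786, 0.2081]]
loupe [[0.272, -0.2057]]
brush [[0.3477, -0.2841], [0.3544, -0.3832], [0.3675, -0.4761]]
patch [[0.6067, -0.0933], [0.604, -0.2096]]
{'fx': 417.7681185627045, 'fy': 417.7681185627045, 'cx': 325.91342722583505, 'cy': 236.76024808263904, 'k1': -0.023967847521974443, 'hand_eye': array([[ 7.34110015e-04, -9.59698442e-01, -2.81030889e-01,
         7.19346889e-02],
       [ 9.99999621e-01,  5.73019588e-04,  6.55386073e-04,
        -4.01779232e-04],
       [-4.67936789e-04, -2.81031264e-01,  9.59698499e-01,
        -1.26222024e-01],
       [ 0.00000000e+00,  0.00000000e+00,  0.00000000e+00,
         1.00000000e+00]])}
```

>>> jog_arm(
  hand=[0.0854, 0.0854, 0.0854, 0.0854, 0.0854],
  travel=[
    [0.023, -0.046, 0],
    [0.023, -0.046, 0],
    [0.023, -0.046, 0],
    [0.023, -0.046, 0],
    [0.023, -0.046, 0],
  ],
  yaw=[0.0412, 0.0412, 0.0412, 0.0412, 0.0412],
)

```text
time_s: 0.72
position: [0.3435, 0.2689, 0.2482]
tool_rot: [[-0.976, 0.218, -0.0], [0.218, 0.976, -0.0], [0.0, -0.0, -1.0]]
ft_force: [1.2, 0.5, 0.5]
grip_width: 0.0855
gripper_force: 0.0
```

>>> jog_arm(
  hand=[0.0854, 0.0854, 0.0854, 0.0854, 0.0854],
  travel=[
    [0.023, -0.046, 0],
    [0.023, -0.046, 0],
    [0.023, -0.046, 0],
    [0.023, -0.046, 0],
    [0.023, -0.046, 0],
  ],
  yaw=[0.0412, 0.0412, 0.0412, 0.0412, 0.0412],
)

```text
time_s: 1.35
position: [0.4586, 0.0388, 0.2482]
tool_rot: [[-1.0, 0.015, -0.0], [0.015, 1.0, 0.0], [0.0, 0.0, -1.0]]
ft_force: [0.4, 0.7, -0.8]
grip_width: 0.0853
gripper_force: 0.0
```

>>> jog_arm(
  hand=[0.0854, 0.0854, 0.0854, 0.0854, 0.0854],
  travel=[
    [0, 0, -0.04],
    [0, 0, -0.04],
    [0, 0, -0.03],
    [0, 0, 0],
    [0, 0, 0],
  ],
  yaw=[0, 0, 0, 0, 0],
)

```text
time_s: 1.98
position: [0.4587, 0.0404, 0.1393]
tool_rot: [[-1.0, 0.016, 0.001], [0.016, 1.0, -0.0], [-0.001, -0.0, -1.0]]
ft_force: [-0.3, -0.5, 0.1]
grip_width: 0.0855
gripper_force: 0.0
```

```bash
python3 - <<'E'
from h import *
o=env.observe(); print(o["position"],o["tool_rot"],o["time_s"],o["ft_force"])
a=env.get_image("wrist");b=env.get_image("side")
cv2.imwrite("pics/w1.png",cv2.cvtColor(cv2.resize(np.hstack([a,b[100:440,160:560] if 0 else b]),(800,300)),cv2.COLOR_RGB2BGR))
E
```

```text
[0.45870733 0.04037415 0.13933613] [[-9.99875418e-01  1.57189888e-02  1.43608984e-03]
 [ 1.57186745e-02  9.99876428e-01 -2.29861652e-04]
 [-1.43952557e-03 -2.07259587e-04 -9.99998942e-01]] 1.975 [-0.33511521 -0.49566995  0.08982303]
```

View pics/w1.png

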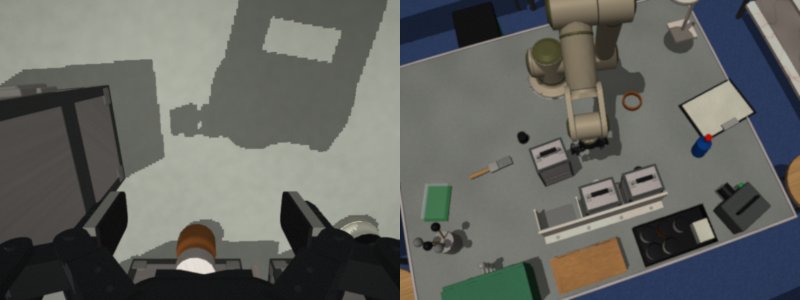

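The wrist view shows the case to the left of the left finger with a clear gap and the flake jar ahead (195,240). The hand can go down beside the case.

>>> jog_arm(
  hand=[0.0854, 0.0854, 0.0854, 0.0854, 0.0854],
  travel=[
    [0, 0, -0.04],
    [0, 0, -0.04],
    [0, 0, -0.031],
    [0, 0, 0],
    [0, -0.006, 0],
  ],
  yaw=[0, 0, 0, 0, 0],
)

```text
time_s: 2.7
position: [0.459, 0.0343, 0.0287]
tool_rot: [[-1.0, 0.015, 0.002], [0.015, 1.0, -0.0], [-0.002, -0.0, -1.0]]
ft_force: [-0.3, 0.7, 0.5]
grip_width: 0.0851
gripper_force: 0.0
```

>>> jog_arm(
  hand=[0.0854, 0.0854, 0.0854, 0.0854, 0.0854],
  travel=[
    [0, -0.006, 0],
    [0, -0.006, 0],
    [0, -0.006, 0],
    [0, -0.004, 0],
    [0, -0.004, 0],
  ],
  yaw=[0, 0, 0, 0, 0],
)

```text
time_s: 3.32
position: [0.459, 0.0095, 0.0286]
tool_rot: [[-1.0, 0.015, 0.003], [0.015, 1.0, 0.001], [-0.003, 0.001, -1.0]]
ft_force: [3.7, 18.4, 6.5]
grip_width: 0.0858
gripper_force: 0.0
```

>>> jog_arm(
  hand=[0.0854, 0.0854, 0.0854, 0.0854, 0.0854],
  travel=[
    [0, -0.005, 0],
    [0, -0.005, 0],
    [0, -0.005, 0],
    [0, -0.005, 0],
    [0, 0, 0],
  ],
  yaw=[0, 0, 0, 0, 0],
)

```text
time_s: 3.95
position: [0.4584, -0.011, 0.0283]
tool_rot: [[-1.0, 0.016, 0.002], [0.016, 1.0, 0.001], [-0.002, 0.001, -1.0]]
ft_force: [1.2, 11.3, 2.3]
grip_width: 0.0854
gripper_force: 0.0
```

```bash
python3 - <<'E'
from h import *
print(env.observe()["ft_force"])
a=env.get_image("top")[190:300,350:490]; b=env.get_image("side")[200:310,190:330]
cv2.imwrite("pics/c2.png",cv2.cvtColor(np.vstack([cv2.resize(x,None,fx=3,fy=3)[:300] for x in (a,b)]) ,cv2.COLOR_RGB2BGR))
E
```

```text
[ 1.2021751  11.33574231  2.33204468]
```

View pics/c2.png

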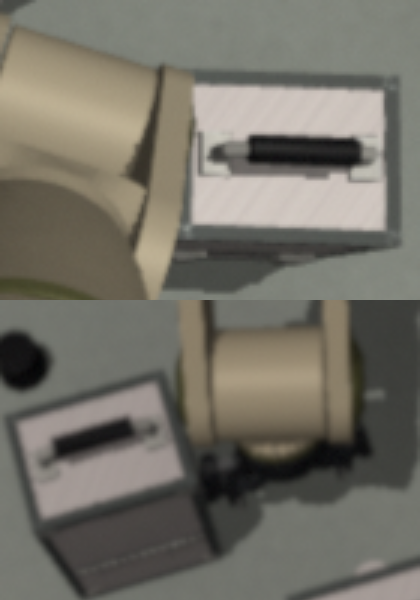

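The top crop shows the right lid corners at (399,80) and (397,244), with the left side hidden by the arm. The side crop shows the lid at (8,112), (162,73), (189,183) and (42,225).

```bash
python3 - <<'E'
from h import *
S=dict(off=(190,200),s=3)
X=P("side",[(189,183),(42,225),(8,112),(162,73)],.215,**S); rect("S",X); show("",X)
show("T far-left-ish, far-right, near-right, near-left",P("top",[(200,71),(399,80),(397,244),(200,236)],.215,off=(350,190),s=3))
E
```

```text
S ctr [ 0.4486 -0.1497] edges [0.0938 0.1159 0.0973 0.1234] y-axis yaw -2.14
 [[0.4977, -0.0923], [0.495, -0.2082], [0.3977, -0.2108], [0.4039, -0.0876]]
T far-left-ish, far-right, near-right, near-left [[0.4962, -0.1009], [0.4936, -0.2179], [0.3971, -0.2144], [0.3989, -0.1004]]
```

```bash
python3 - <<'E'
from h import *
o=env.observe(); print(o["position"],o["ft_force"],o["wrist_torque"],o["joint_efforts"])
cv2.imwrite("pics/w2.png",cv2.cvtColor(env.get_image("wrist"),cv2.COLOR_RGB2BGR))
E
```

```text
[ 0.45837041 -0.01094965  0.02824735] [ 1.60951847 10.28214529  2.95493066] [ 0.95712867 -0.10981809  0.09049522] [ -5.05147979 -40.04444003 -12.0290029   -1.21027026  -0.30509259
   0.08041569]
```

View pics/w2.png

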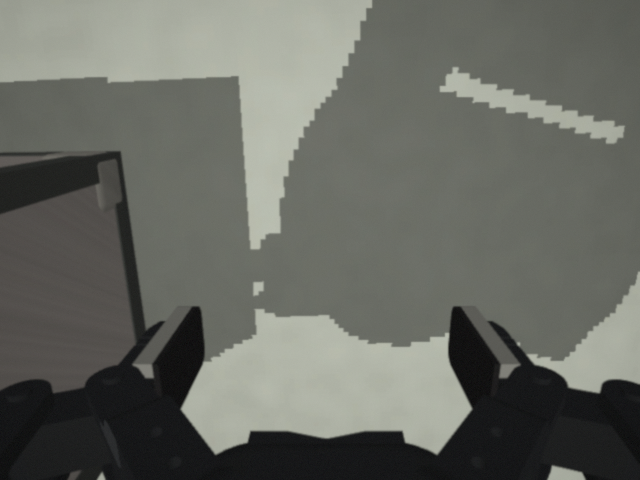

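The wrist view shows the outer finger joint (about 25,395), which is the widest part, against the bottom section. It's roughly 48 mm behind the TCP, so for the main push I'll go lower. Now I'll back off and go round to the front.

>>> jog_arm(
  hand=[0.0854, 0.0854, 0.0854, 0.0854, 0.0854],
  travel=[
    [0, 0.02, 0],
    [0, 0.03, 0],
    [0, 0, 0.045],
    [0, 0, 0.045],
    [0, 0, 0],
  ],
  yaw=[0, 0, 0, 0, 0],
)

```text
time_s: 4.72
position: [0.4596, 0.0379, 0.1206]
tool_rot: [[-1.0, 0.016, 0.008], [0.016, 1.0, -0.001], [-0.008, -0.001, -1.0]]
ft_force: [-0.5, 0.1, -0.7]
grip_width: 0.0853
gripper_force: 0.0
```

>>> jog_arm(
  hand=[0.0854, 0.0854, 0.0854, 0.0854, 0.0854],
  travel=[
    [-0.032, 0, 0],
    [-0.032, 0, 0],
    [-0.032, 0, 0],
    [-0.032, 0, 0],
    [-0.032, 0, 0],
  ],
  yaw=[-0.175, -0.175, -0.175, -0.175, -0.175],
)

```text
time_s: 5.35
position: [0.2968, 0.0384, 0.117]
tool_rot: [[-0.624, 0.781, -0.001], [0.781, 0.624, 0.0], [0.001, -0.0, -1.0]]
ft_force: [0.0, -0.3, -0.1]
grip_width: 0.0855
gripper_force: 0.0
```

>>> jog_arm(
  hand=[0.0854, 0.0854, 0.0854, 0.0854, 0.0854],
  travel=[
    [0, -0.047, 0],
    [0, -0.047, 0],
    [0, -0.047, 0],
    [0, -0.047, 0],
    [0, 0, 0],
  ],
  yaw=[-0.174, -0.174, -0.174, -0.174, 0],
)

```text
time_s: 5.98
position: [0.2981, -0.1523, 0.117]
tool_rot: [[0.022, 1.0, 0.0], [1.0, -0.022, -0.001], [-0.001, 0.0, -1.0]]
ft_force: [-0.8, 0.5, -0.3]
grip_width: 0.0853
gripper_force: 0.0
```

```bash
python3 - <<'E'
from h import *
o=env.observe(); print(o["position"],o["tool_rot"][:,1],o["q"],o["time_s"])
a=env.get_image("top")[80:290,340:490]; b=env.get_image("side")[190:400,180:340]
cv2.imwrite("pics/c3.png",cv2.cvtColor(cv2.resize(np.hstack([a,b]),None,fx=2.5,fy=2.5) ,cv2.COLOR_RGB2BGR))
E
```

```text
[ 0.2980792  -0.15229185  0.1170378 ] [ 9.99759479e-01 -2.19286165e-02  3.47540419e-04] [-4.76059115e+01  1.11298956e+01  1.17526636e+02 -1.22820201e-02
  5.13045731e+01 -4.63417123e+01] 5.975
```

View pics/c3.png

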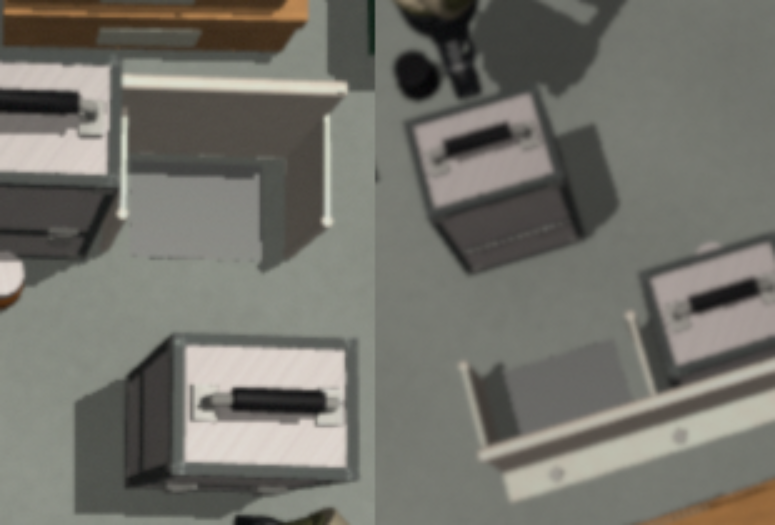

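The top crop shows the loose case lid at (178,336), (355,342), (353,480) and (178,474), lined up with the bay. The side crop shows it at (407,122), (543,90), (565,178) and (435,215).

```bash
python3 - <<'E'
from h import *
T=dict(off=(340,80),s=2.5)
rect("T",P("top",[(178,336),(355,342),(353,480),(178,474)],.215,**T))
rect("S",P("side",[(190,178),(60,215),(32,122),(168,90)],.215,off=(180,190),s=2.5))
show("tips T",P("top",[(123,214),(328,222)],.11,**T))
show("tips S",P("side",[(256,316),(89,366)],.11,off=(180,190),s=2.5))
E
```

```text
T ctr [ 0.4452 -0.1527] edges [0.0976 0.1249 0.0975 0.1215] y-axis yaw -0.59
S ctr [ 0.4523 -0.1469] edges [0.09   0.123  0.096  0.1302] y-axis yaw -2.72
tips T [[0.6139, -0.0683], [0.611, -0.2345]]
tips S [[0.6187, -0.0655], [0.6158, -0.2318]]
```

>>> jog_arm(
  hand=[0.0854, 0.0854, 0.0854, 0.0854, 0.0854],
  travel=[
    [0, 0, -0.04],
    [0, 0, -0.03],
    [0, 0, -0.02],
    [0, 0, -0.005],
    [0, 0, 0],
  ],
  yaw=[0, 0, 0, 0, 0],
)

```text
time_s: 6.7
position: [0.2981, -0.149, 0.0225]
tool_rot: [[0.015, 1.0, -0.0], [1.0, -0.015, 0.0], [0.0, -0.0, -1.0]]
ft_force: [0.5, -0.7, 0.2]
grip_width: 0.0853
gripper_force: 0.0
```

>>> jog_arm(
  hand=[0.0854, 0.0854, 0.0854, 0.0854, 0.0854],
  travel=[
    [0, 0, -0.002],
    [0, 0, -0.002],
    [0, 0, -0.001],
    [0, 0, 0],
    [0, 0, 0],
  ],
  yaw=[0, 0, 0, 0, 0],
)

```text
time_s: 7.32
position: [0.2982, -0.1496, 0.0174]
tool_rot: [[0.016, 1.0, 0.0], [1.0, -0.016, -0.0], [-0.0, 0.0, -1.0]]
ft_force: [-0.4, -0.3, -0.6]
grip_width: 0.0856
gripper_force: 0.0
```

>>> jog_arm(
  hand=[0.0854, 0.0854, 0.0854, 0.0854, 0.0854],
  travel=[
    [0, 0, -0.001],
    [0, 0, -0.001],
    [0, 0, -0.001],
    [0, 0, -0.001],
    [0, 0, 0],
  ],
  yaw=[0, 0, 0, 0, 0],
)

```text
time_s: 7.95
position: [0.2981, -0.1495, 0.0132]
tool_rot: [[0.016, 1.0, -0.0], [1.0, -0.016, 0.0], [0.0, -0.0, -1.0]]
ft_force: [0.4, -0.1, 0.5]
grip_width: 0.0852
gripper_force: 0.0
```

>>> jog_arm(
  hand=[0.0854, 0.0854, 0.0854, 0.0854, 0.0854],
  travel=[
    [0.005, 0, 0],
    [0.006, 0, 0],
    [0.006, 0, 0],
    [0.006, 0, 0],
    [0.006, 0, 0],
  ],
  yaw=[0, 0, 0, 0, 0],
)

```text
time_s: 8.57
position: [0.3255, -0.1481, 0.0131]
tool_rot: [[0.016, 1.0, -0.005], [1.0, -0.015, 0.003], [0.003, -0.005, -1.0]]
ft_force: [-14.1, -0.7, 1.2]
grip_width: 0.0856
gripper_force: 0.0
```

>>> jog_arm(
  hand=[0.0854, 0.0854, 0.0854, 0.0854, 0.0854],
  travel=[
    [0.006, 0, 0],
    [0.006, 0, 0],
    [0.006, 0, 0],
    [0.006, 0, 0],
    [0.006, 0, 0],
  ],
  yaw=[0, 0, 0, 0, 0],
)

```text
time_s: 9.2
position: [0.3543, -0.1475, 0.0129]
tool_rot: [[0.015, 1.0, -0.007], [1.0, -0.015, 0.005], [0.005, -0.007, -1.0]]
ft_force: [-18.1, 0.1, 3.8]
grip_width: 0.0852
gripper_force: 0.0
```

```bash
python3 - <<'E'
from h import *
o=env.observe(); print(o["position"],o["ft_force"],o["wrist_torque"])
a=env.get_image("top")[60:290,340:490]; b=env.get_image("side")[190:420,180:340]
cv2.imwrite("pics/c4.png",cv2.cvtColor(cv2.resize(np.hstack([a,b]),None,fx=2.5,fy=2.5) ,cv2.COLOR_RGB2BGR))
E
```

```text
[ 0.35434481 -0.14746154  0.01285584] [-18.09580861   0.12687647   3.80861866] [-0.01438564  1.57177743 -0.07809835]
```

View pics/c4.png

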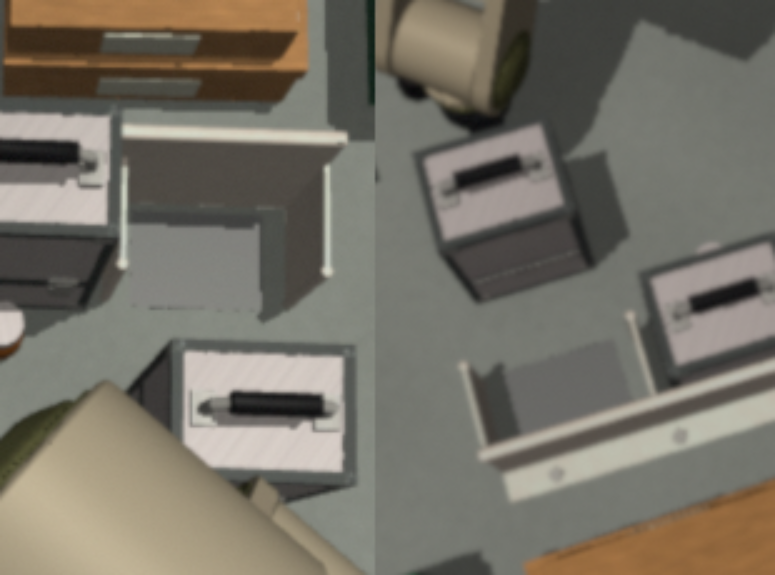

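The top crop shows the lid's far edge from (178,342) to (353,347), parallel to the rack and with no sideways drift. The side view shows it upright, so I'll keep pushing and check by code.

>>> jog_arm(
  hand=[0.0854, 0.0854, 0.0854, 0.0854, 0.0854],
  travel=[
    [0.009, 0, 0],
    [0.009, 0, 0],
    [0.009, 0, 0],
    [0.009, 0, 0],
    [0.009, 0, 0],
  ],
  yaw=[0, 0, 0, 0, 0],
)

```text
time_s: 9.93
position: [0.3992, -0.1476, 0.0125]
tool_rot: [[0.015, 1.0, -0.008], [1.0, -0.015, 0.005], [0.005, -0.008, -1.0]]
ft_force: [-16.4, 0.4, 1.4]
grip_width: 0.0851
gripper_force: 0.0
```

```bash
cat > lid.py <<'E'
from h import *
o=env.observe(); print(o["position"].round(4),o["ft_force"].round(1),o["time_s"])
g=cv2.cvtColor(env.get_image("side"),cv2.COLOR_RGB2HSV)
m=((g[...,2]>150)&(g[...,1]<45)).astype(np.uint8)
m[:200]=0; m[:,:195]=0; m[:,435:]=0
m=cv2.morphologyEx(m,cv2.MORPH_CLOSE,np.ones((15,15)))
m=cv2.morphologyEx(m,cv2.MORPH_OPEN,np.ones((15,15)))
for c in cv2.findContours(m,0,cv2.CHAIN_APPROX_NONE)[0]:
    X=P("side",c[:,0],.215); r=cv2.minAreaRect((X*1000).astype(np.float32))
    if 3000<r[1][0]*r[1][1]<16000: print(np.round(r[0],1),np.round(r[1],1),round(r[2],1))
E
python3 lid.py
```

```text
[ 0.3992 -0.1476  0.0125] [-16.4   0.4   1.4] 9.925
[ 525.5 -152. ] [92.1 84. ] 75.4
```

```bash
cat > lid.py <<'E'
from h import *
o=env.observe(); print(o["position"].round(4),o["ft_force"].round(1),o["time_s"])
g=env.get_image("side").astype(int)
m=((g[...,0]-g[...,1]>3)&(g[...,0]>120)).astype(np.uint8)   # pinkish lid vs greenish table
m[:200]=0; m[:,:195]=0; m[:,435:]=0; m[385:]=0
m=cv2.morphologyEx(cv2.morphologyEx(m,cv2.MORPH_OPEN,np.ones((3,3))),cv2.MORPH_CLOSE,np.ones((5,5)))
for c in cv2.findContours(m,0,cv2.CHAIN_APPROX_NONE)[0]:
    X=P("side",cv2.convexHull(c)[:,0],.215); r=cv2.minAreaRect((X*1000).astype(np.float32))
    if 2000<r[1][0]*r[1][1]<26000: print(np.round(r[0],1),np.round(r[1],1),round(r[2],1))
E
python3 lid.py
```

```text
[ 0.4006 -0.1481  0.0126] [-7.9 -1.  -3.2] 9.975
[757.  122.2] [190.7  28.2] 89.3
[723.7 165.6] [166.4  13.4] 89.4
[647.7  15.4] [112.2  98.2] 89.2
[657.9 181.4] [112.2  82.2] 89.2
[ 527.1 -151.4] [112.2  82.7] 89.6
[ 372.  -150.7] [ 96.8 112.9] 66.5
```

>>> jog_arm(
  hand=[0.0854, 0.0854, 0.0854, 0.0854, 0.0854],
  travel=[
    [0.009, 0, 0],
    [0.009, 0, 0],
    [0.009, 0, 0],
    [0.009, 0, 0],
    [0.009, 0, 0],
  ],
  yaw=[0, 0, 0, 0, 0],
)

```text
time_s: 10.65
position: [0.444, -0.1478, 0.0124]
tool_rot: [[0.015, 1.0, -0.009], [1.0, -0.015, 0.004], [0.004, -0.009, -1.0]]
ft_force: [-16.3, 0.1, 2.3]
grip_width: 0.0853
gripper_force: 0.0
```

>>> jog_arm(
  hand=[0.0854, 0.0854, 0.0854, 0.0854, 0.0854],
  travel=[
    [0.009, 0, 0],
    [0.009, 0, 0],
    [0.009, 0, 0],
    [0.009, 0, 0],
    [0.009, 0, 0],
  ],
  yaw=[0, 0, 0, 0, 0],
)

```text
time_s: 11.28
position: [0.4889, -0.148, 0.0124]
tool_rot: [[0.016, 1.0, -0.009], [1.0, -0.015, 0.004], [0.004, -0.009, -1.0]]
ft_force: [-17.5, -0.3, 3.8]
grip_width: 0.0854
gripper_force: 0.0
```

```bash
python3 lid.py
```

```text
[ 0.4889 -0.148   0.0124] [-17.5  -0.3   3.8] 11.275
[ 719.3 -143.5] [163.8  13.6] 89.7
[757.  122.6] [190.  28.] 89.3
[723.4 166.3] [167.7  13.4] 89.2
[ 615.  -151.6] [112.4  82.6] 89.5
[647.7  15.4] [112.2  98.2] 89.2
[657.9 181.4] [112.2  82.2] 89.2
[ 424.6 -146.6] [134.6 180.7] 66.1
```

>>> jog_arm(
  hand=[0.0854, 0.0854, 0.0854, 0.0854, 0.0854],
  travel=[
    [0.008, 0, 0],
    [0.008, 0, 0],
    [0.007, 0, 0],
    [0.004, 0, 0],
    [0.004, 0, 0],
  ],
  yaw=[0, 0, 0, 0, 0],
)

```text
time_s: 11.95
position: [0.5197, -0.1481, 0.0119]
tool_rot: [[0.016, 1.0, -0.01], [1.0, -0.015, 0.004], [0.004, -0.01, -1.0]]
ft_force: [-14.4, 0.8, -0.1]
grip_width: 0.0852
gripper_force: 0.0
```

>>> jog_arm(
  hand=[0.0854, 0.0854, 0.0854, 0.0854, 0.0854],
  travel=[
    [0.002, 0, 0],
    [0.002, 0, 0],
    [0.002, 0, 0],
    [0.001, 0, 0],
    [0.001, 0, 0],
  ],
  yaw=[0, 0, 0, 0, 0],
)

```text
time_s: 12.58
position: [0.5271, -0.1481, 0.0119]
tool_rot: [[0.016, 1.0, -0.011], [1.0, -0.016, 0.004], [0.004, -0.011, -1.0]]
ft_force: [-23.3, -1.3, 5.0]
grip_width: 0.0854
gripper_force: 0.0
```

```bash
python3 lid.py
```

```text
[ 0.5271 -0.1481  0.0119] [-23.3  -1.3   5. ] 12.575
[ 719.1 -138. ] [174.8  13. ] 89.2
[757.  121.7] [190.9  28.1] 89.3
[ 653.2 -151.9] [112.6  82.4] 89.3
[723.4 166.3] [167.7  13.4] 89.2
[647.8  15.4] [112.2  98.2] 89.2
[658.  181.4] [112.2  82.2] 89.1
[ 466.  -146.5] [134.2 178.7] 67.1
```

>>> jog_arm(
  hand=[0.0854, 0.0854, 0.0854, 0.0854, 0.0854],
  travel=[
    [0.001, 0, 0],
    [0.001, 0, 0],
    [0.0005, 0, 0],
    [0, 0, 0],
    [0, 0, 0],
  ],
  yaw=[0, 0, 0, 0, 0],
)

```text
time_s: 13.25
position: [0.5271, -0.1479, 0.0122]
tool_rot: [[0.016, 1.0, -0.016], [1.0, -0.016, 0.005], [0.005, -0.016, -1.0]]
ft_force: [-35.1, -2.4, 12.5]
grip_width: 0.0854
gripper_force: 0.0
```

The TCP has stalled while the force climbs, so the case is against the back sheet. I'll back the hand away and check.

>>> jog_arm(
  hand=[0.0854, 0.0854, 0.0854, 0.0854, 0.0854],
  travel=[
    [-0.003, 0, 0],
    [-0.006, 0, 0],
    [-0.02, 0, 0],
    [-0.04, 0, 0],
    [-0.04, 0, 0],
  ],
  yaw=[0, 0, 0, 0, 0],
)

```text
time_s: 13.88
position: [0.424, -0.1495, 0.0134]
tool_rot: [[0.015, 1.0, 0.001], [1.0, -0.015, -0.001], [-0.001, 0.001, -1.0]]
ft_force: [0.2, -0.8, -0.0]
grip_width: 0.0854
gripper_force: 0.0
```

>>> jog_arm(
  hand=[0.0854, 0.0854, 0.0854, 0.0854, 0.0854],
  travel=[
    [-0.03, 0, 0.02],
    [0, 0, 0.05],
    [0, 0, 0.05],
    [0, 0, 0.05],
    [0, 0, 0],
  ],
  yaw=[0, 0, 0, 0, 0],
)

```text
time_s: 14.5
position: [0.3961, -0.1503, 0.1865]
tool_rot: [[0.016, 1.0, 0.007], [1.0, -0.016, -0.005], [-0.005, 0.007, -1.0]]
ft_force: [0.4, 0.9, -1.1]
grip_width: 0.0853
gripper_force: 0.0
```

```bash
python3 lid.py; python3 - <<'E'
from h import *
a=env.get_image("top")[60:290,210:490]; b=env.get_image("side")[190:420,180:460]
cv2.imwrite("pics/c5.png",cv2.cvtColor(cv2.resize(np.hstack([a,b]),(800,329)) ,cv2.COLOR_RGB2BGR))
E
```

```text
[ 0.3961 -0.1503  0.1865] [ 0.4  0.9 -1.1] 14.5
[757.  122.6] [190.   28.3] 89.3
[ 653.2 -151.9] [112.6  82.4] 89.3
[723.5 166.3] [167.7  13.4] 89.3
[647.7  15.4] [112.2  98.2] 89.2
[658.  181.3] [112.2  82.4] 88.9
```

View pics/c5.png

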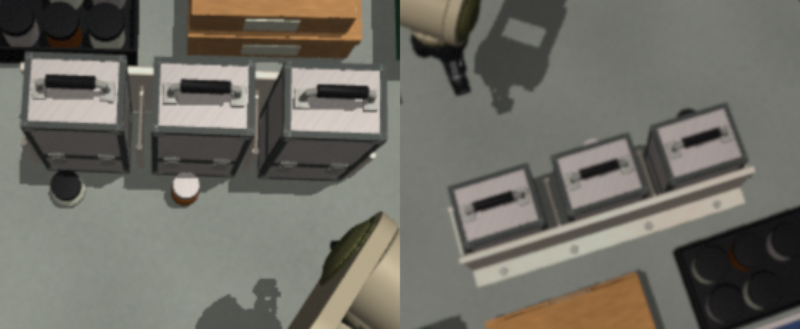

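The loose case stands upright in the right bay (top crop 325,120), in line with the two parked cases. The jars at (67,188) and (186,188) haven't moved, and the hand is clear.

```bash
python3 -c "
from rig import env
print(env.close_job())"
```

```text
the job is handed in; nothing more can be done
None
```

The case is home in the right bay, upright and square against the back sheet; the hand is clear, the parked cases and jars are unmoved, and the job is handed in at about 15 s. The pushing contact was the outer joint of the finger, not the tip: by my estimate about 76 mm up for the first sideways push (seam at 85 mm) and about 60 mm for the push home.

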